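# Load the bench comparator with an insert and zero its dial by the edge wheel

### The job

Set the blue bench comparator to the large aluminium insert: pick the insert off the orange pad, push it against the sprung jaw to open the gap and set it down flat on the rest, gripped squarely and centrally between jaw and anvil (any way round). Then put a light fingertip on the knurled dial edge that stands out of the slot in the front of the gauge head and roll the dial until its red zero mark lies right under the needle tip. Leave the small insert, felt bob, caliper and syringe where they are.

Things in the scene. Friction and masses are not known exactly. Their poses are not given: they have to be found in the camera images.
- comparator: bench comparator, fixed: grey base 124 x 214 mm (x, y), top 15 mm high; blue gauge head at its right (-y), x -40..54, y -106..-2, z 15..60 mm, round window with clear glass in its top; work station at its left (+y). Origin: centre of the underside; x points away from the operator's side, y to the left along the measuring axis, z up. 'Frame' in the other entries is this one
- rest (a point): middle of the flat steel rest plate between jaw and anvil, on its top; 50 mm (x) by 74 mm (y)
- dial_edge (a point): foremost point of the dial's dark knurled edge at mid height, z 45.5 mm in the frame. It stands 4 mm out of the slot in the head's front panel (slot 48 mm along y, 12 mm high; the panel looks to -x). In front of the panel the base's top (z 15) runs on for 22 mm. The point's axes are the frame's
- dial (a joint): round dial plate in the head, radius 48 mm, edge 9 mm thick, vertical axis 48 mm behind dial_edge. White face, black ticks, one red zero mark. Value in rad, grows counter-clockwise seen from above (its front edge then moves to -y). Limits -0.6 and 3.4; light friction (1 N at the edge), stays where left. At 0 the mark points -1.4 rad from the frame's +x, counter-clockwise positive
- needle (a joint): black needle under the window, on the dial's axis, moved by the jaw: value 0.1 rad per mm of jaw travel, grows clockwise seen from above. At 0 (jaw out) it points +0.9 rad from the frame's +x. The red mark is under its tip when dial = 2.3 - needle. Loaded, it stands somewhere between 0.2 and 1.0
- needle_tip (a point): tip of the black needle, 33 mm from the dial's axis
- zero_mark (a point): outer part of the red zero mark on the dial, 33 mm from the dial's axis, 3.5 mm below the needle
- jaw (a joint): sprung steel jaw, its travel in m: 0 fully out, 0.014 pressed right back (to the comparator's -y). Spring 3 N when out, plus 0.5 N per mm
- jaw_face (a point): centre of the sprung jaw's flat face, which looks to the frame's +y; face 24 mm wide (x), z 18 to 49 mm; at y +14 mm in the frame when out. Axes as the frame's
- anvil_face (a point): foot of the anvil's flat face (looks to -y), at the height of the steel rest (z 17 mm). Face 26 mm wide, its top only 10 mm above the rest; clamped somewhere at y +40 to +48 mm. So jaw and anvil stand 26 to 34 mm apart, less than the insert's 36 mm. Axes as the frame's
- insert: large machined aluminium insert, 90 g, standing on the orange pad: square base 36 x 36 mm, 16 mm high, and on it a block with a dark hole, 28 mm (x) by 20 mm (y: -14 to +6), z 16 to 36. Origin: centre of the underside. Grip the block's flanks, 28 mm apart along x; the base goes between jaw and anvil
- pad: orange pad 104 x 76 x 5 mm lying fixed on the bench, origin at the centre of its underside
- small_insert: smaller aluminium insert, 26 x 34 x 30 mm, beside the large one on the pad, to be left alone; origin at the centre of its underside
- felt_bob: felt bob with a stem, 22 x 22 x 52 mm, standing on the bench, to be left alone; origin at the centre of its underside
- caliper: steel caliper, 70 x 195 x 12 mm, lying on the bench, to be left alone; origin at the centre of its underside
- syringe: yellow paste syringe, 19 x 105 x 15 mm, lying on the bench, to be left alone; origin at the centre of its underside
There are look-alikes about, which are no part of the job. Leave any turquoise look-alike of the insert alone.

How it is judged:
On the way, in this order (a step that is already met when the one before it is completed fails the run):
1. the insert sits flat on the rest, held squarely between jaw and anvil by the jaw's spring, and is let go (y of insert in the frame of anvil_face between -0.0195 and -0.0165 m and x of insert in the frame of anvil_face between -0.01 and 0.01 m and z of insert in the frame of anvil_face below 0.0015 m and angle between insert's own z axis and vertical below 0.04 rad and contact force between jaw and insert above 1 N and contact force between the fingers and insert below 0.1 N), for 0.2 s.
2. the red zero mark is rolled under the needle tip (horizontal distance between needle_tip and zero_mark below 0.002 m), for 0.2 s.
At the end, for the whole second after the job is handed in: the insert stands flat on the rest (1.5 mm, 2 degrees), centre within 10 mm of the middle of jaw and anvil, base flat against the anvil (1.5 mm) with the sprung jaw pressing on it; the dial is at rest with its red zero mark within 2 mm of the needle tip seen from above (y of insert in the frame of anvil_face between -0.0195 and -0.0165 m and x of insert in the frame of anvil_face between -0.01 and 0.01 m and z of insert in the frame of anvil_face below 0.0015 m and angle between insert's own z axis and vertical below 0.04 rad and contact force between jaw and insert above 1 N and horizontal distance between needle_tip and zero_mark below 0.002 m and velocity of joint dial between -0.05 and 0.05 rad/s); the robot touches nothing.
It fails at once if the dial's edge is pressed harder than 30 N (contact force between dial and anything else above 30 N).
It fails at once if a bystander (small insert, felt bob, caliper, syringe) is shifted by more than 15 mm (distance of any of small_insert, felt_bob, caliper, syringe from where it was at the start of the episode above 0.015 m).
It also fails if it takes over 72 s, if anything falls off the work surface, if the arm or the gripper's body presses on something with over 40 N, if the wrist force passes 120 N, or if a joint passes its speed limit or range.

### The arm

A 7-joint arm with a two-finger parallel gripper is mounted at the origin on a cart in front of the work surface, level with it; the furniture and walls round the work are solid. World frame = base frame: x ahead of the robot, y to its left, z up, the work surface at z = 0. Lengths are in m, angles in rad, forces in N, time in s.
With the tool pointing down it reaches from about 0.4 to 0.875 m from the base axis. Payload 19.3 kg.
Tool frame: the origin (TCP) lies at the very end of the fingers, on their centre line; the grasp point (between the pads) lies 19 mm behind it; z points along the fingers, y is the direction in which the jaws open and shut (so a half turn about z gives the same grasp; the last joint's range is limited). The gripper opens to 85 mm and grips with 20 to 120 N. Pads are 22 mm wide; open, the fingers measure 114 mm over their backs; the gripper's body (76 mm by 85 mm) begins 54 mm behind the grasp point. The pads swing forward as they close: fully open they stand 13 mm farther back than shut.
Start: joints at [-1.261, 0.521, -0.036, 1.599, 0.021, 1.021, -0.113], TCP at [0.232, 0.58, 0.231] pointing down, gripper open.
Joint ranges: [-2.91, 2.91], [-0.3, 2.13], [-1.5, 1.42], [0.17, 2.43], [-1.26, 4.41], [0.16, 1.93], [-2.52, 2.52]. Speed limits (rad/s): [1.89, 1.89, 2.39, 2.39, 3.01, 3.01, 3.01].

### API

Orientations are given as [roll, pitch, yaw] about the fixed x, y, z axes, in that order (R = Rz(yaw) Ry(pitch) Rx(roll)).
In Python, from workcell import bot, grab_frame, calibration, workorder gives the robot as it stands.
- The arm moves only by the tool move_arm, never from a script. Its arguments are lists of equal length, an entry for each row: "jaw": the closure in counts, from 0 (fully open) to 255 (shut); "dp": the shift along the tool's x, y, z in units of 800 mm (1.0 is 800 mm), a list of three; "rotation": the turn, a rotation vector about the tool's x, y, z in units of pi rad (1.0 is pi rad), a list of three. In form: {"jaw": [jaw, ...], "dp": [[dx, dy, dz], ...], "rotation": [[rx, ry, rz], ...]}. A call has 1 to 10 rows; each row shifts and turns the commanded pose from where the row before left it, along the tool's axes as they then stand; what a row does not reach is not made up. A row lasts 1/8 s, in which the tool goes at most 62.5 mm and 10.7 degrees, less where a joint would pass 70% of its speed; a pose out of reach is approached as far as the arm can. A call with a number of a shift or a turn outside -1 to 1 is refused whole. A call with a gripper value outside its range is refused whole. The fingers move at their own pace and stop on an object; "squeeze" is the grip in N (left out, the last holds). Time passes only in rows, so rows that do not move let the fingers close. It gives the time, the measured TCP pose, the force and the opening at its end, in the units of the state.
- bot.observe(): the state, without advancing time (a new reading comes with each control period).
- grab_frame(name): name is "scene" or "top" or "wrist"; returns the picture (400x640x3 uint8, blue, green, red); there is no depth.
- calibration(name): a dict with "camera_matrix" (3x3 intrinsics, pixels), "T" (4x4, takes a point from camera to world coordinates). Camera axes: x right, y down, z forward; pixel columns grow to the right and rows downward; lengths in m; the calibration is good to about 2 mm. A picture is of the moment at which its call begins: read the wrist's pose just before it. calibration takes no time and is no camera call; for the wrist camera it gives the pose at the moment of the call.
- workorder.job_done(): hands the job in, once; it reports no verdict.
The state is a dict: "clock": time; "qpos": joint angles; "qd": joint speeds; "joint_efforts": joint torques, N m; "position": TCP position; "tool_rot": TCP orientation; "force": force on the tool from outside, world axes, zero at the start; "moment": the same for the moment, N m; "grip_width": finger opening in m.
Only numpy, scipy, OpenCV 4.12 (cv2) and the standard library are available. Lean on these libraries where they do the work, as an engineer would, in place of code of your own. Each camera call takes 0.05 s, during which the arm holds its last target. There are 200 camera calls.

## Working session

There is one attempt and no reset: what is moved stays moved. The work goes in short steps, Python scripts to look and compute and a tool call to move; the robot and the scene stay as the last step left them, time stands still between calls to the robot, and variables do not carry over. Pictures are saved under pics/ and viewed, about 8 in all and at most 12, crops included, and the job is handed in when it is done.

Besides the shell and the picture viewer there is one more tool, called after "Request:" as name(argument=value, ...) on one line, values as JSON. move_arm: Moves the arm, as the interface text tells. Shifts and turns lie within -1 to 1; 1 stands for 800 mm of shift or pi rad of turn. Its arguments: {"type":"object","properties":{"jaw":{"type":"array","items":{"type":"number"}},"dp":{"type":"array","items":{"type":"array","items":{"type":"number","minimum":-1,"maximum":1}}},"rotation":{"type":"array","items":{"type":"array","items":{"type":"number","minimum":-1,"maximum":1}}},"squeeze":{"type":"number"}},"required":["jaw","dp","rotation"]}

```bash
mkdir -p pics; ls
python3 - <<'E'
from workcell import bot, grab_frame, calibration, workorder
import cv2, numpy as np
np.set_printoptions(precision=4,suppress=True)
s=bot.observe();print(s)
for n in("scene","top"):
    c=calibration(n);print(n,c["camera_matrix"],c["T"]);cv2.imwrite(f"pics/{n}0.png",grab_frame(n))
E
```

```text
pics
{'clock': 0.0, 'qpos': array([-1.2612,  0.522 , -0.0363,  1.6   ,  0.0212,  1.0211, -0.1128]), 'qd': array([ 0.0026,  0.0006, -0.0004, -0.0013, -0.0004,  0.0005, -0.001 ]), 'joint_efforts': array([  0.0014, -92.7094,   1.9805, -36.994 ,   0.0179,   0.0081,
        -0.    ]), 'position': array([0.2316, 0.5801, 0.2307]), 'tool_rot': array([-3.1405,  0.0001,  2.7618]), 'force': array([-0.7863, -0.3215, -0.7569]), 'moment': array([ 0.0132, -0.026 , -0.0127]), 'grip_width': 0.08556942249443676}
scene [[488.2036   0.     325.5246]
 [  0.     488.2036 202.4686]
 [  0.       0.       1.    ]] [[ 0.841  -0.2922  0.4554 -0.0282]
 [-0.541  -0.4465  0.7127 -0.7602]
 [-0.005  -0.8457 -0.5336  0.6822]
 [ 0.      0.      0.      1.    ]]
top [[436.2707   0.     311.0693]
 [  0.     436.2707 199.7223]
 [  0.       0.       1.    ]] [[-0.0028 -0.9958  0.091   0.4165]
 [-0.9997  0.0007 -0.0233  0.0577]
 [ 0.0231 -0.091  -0.9956  1.0281]
 [ 0.      0.      0.      1.    ]]
```

View pics/scene0.png

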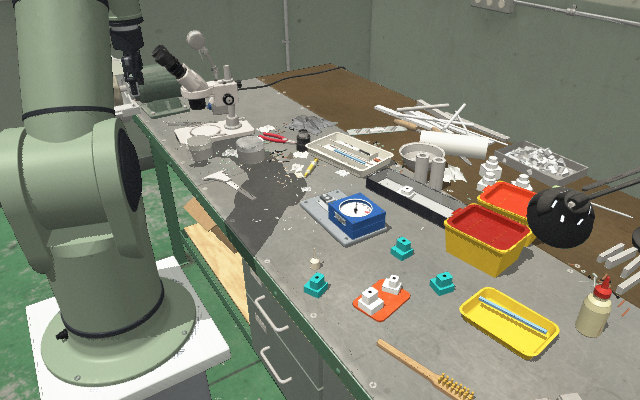

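View pics/top0.png

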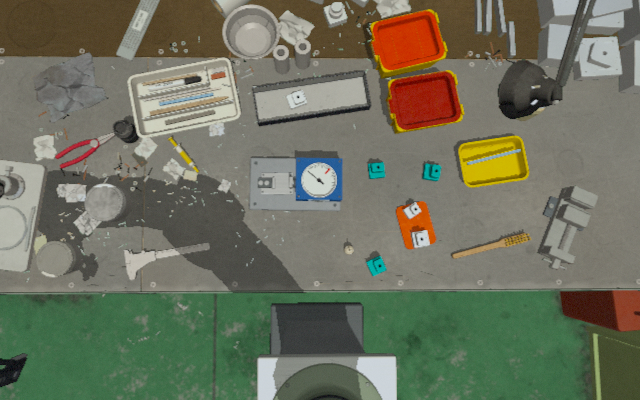

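The scene view shows the comparator in the middle, with the pad at its right. In the top view the comparator is at (296,183), the pad at (416,225), with inserts at (412,210) and (421,238), and turquoise look-alikes at (376,170), (431,172) and (376,266). Next I'll measure these and take a zoom.

```bash
cat > h.py <<'E'
from workcell import bot, grab_frame, calibration, workorder
import cv2, numpy as np
from scipy.spatial.transform import Rotation as Ro
np.set_printoptions(precision=4,suppress=True)
def ray(n,uv,z,c=None):
    c=c or calibration(n); K,T=c["camera_matrix"],c["T"]
    uv=np.atleast_2d(np.float64(uv)); d=np.c_[uv,np.ones(len(uv))]@np.linalg.inv(K).T@T[:3,:3].T
    return T[:3,3]+d*((z-T[2,3])/d[:,2])[:,None]
def proj(n,P,c=None):
    c=c or calibration(n); K,T=c["camera_matrix"],c["T"]
    p=(np.atleast_2d(P)-T[:3,3])@T[:3,:3]@K.T
    return p[:,:2]/p[:,2:]
def biggest(m):
    cs,_=cv2.findContours(m.astype(np.uint8),cv2.RETR_EXTERNAL,cv2.CHAIN_APPROX_NONE)
    return max(cs,key=cv2.contourArea)
def rect(n,cnt,z,c=None):
    P=ray(n,cnt.reshape(-1,2),z,c)[:,:2].astype(np.float32)
    return cv2.minAreaRect(P*1000)
def tool():
    s=bot.observe(); return s["position"],Ro.from_euler("xyz",s["tool_rot"]).as_matrix(),s
E
python3 - <<'E'
from h import *
im=cv2.imread("pics/top0.png"); hsv=cv2.cvtColor(im,cv2.COLOR_BGR2HSV)
H,S,V=cv2.split(hsv)
roi=np.zeros_like(H,bool); roi[140:280,240:450]=1
blue=roi&(H>100)&(H<125)&(S>140)
org=roi&(H<15)&(S>180)
ins=cv2.morphologyEx(org.astype(np.uint8),cv2.MORPH_CLOSE,np.ones((9,9)))
print("head top z60",rect("top",biggest(blue),.06))
print("pad z5",rect("top",biggest(ins),.005))
c=cv2.resize(im[150:270,240:450],None,fx=3.8,fy=3.8,interpolation=cv2.INTER_CUBIC)
cv2.imwrite("pics/c1.png",c)
E
```

```text
head top z60 ((551.8370971679688, 18.046478271484375), (101.25367736816406, 94.96529388427734), 89.9580078125)
pad z5 ((450.97222900390625, -211.86009216308594), (102.8943099975586, 75.2196044921875), 14.468862533569336)
```

View pics/c1.png

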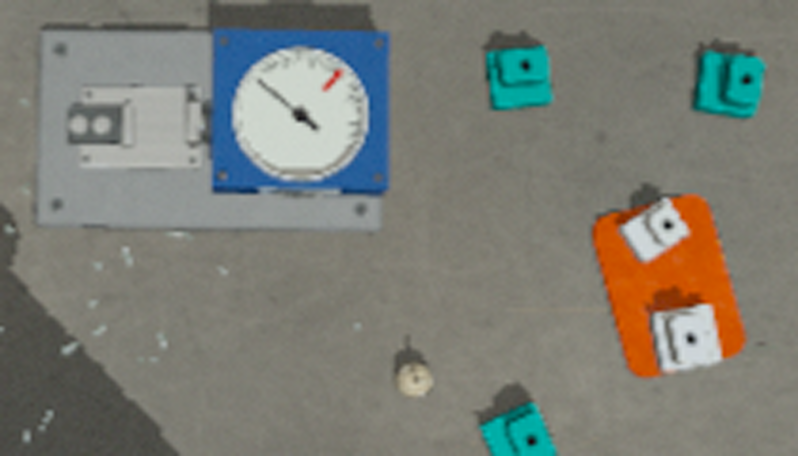

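```bash
cat >> h.py <<'E'
def plan(segs,R0=None,p0=None,dec=3):
    """segs: (x,y,z,yaw,rows); tool pointing down; prints rows in tool units"""
    p,R,_=tool(); p=np.array(p)
    yaw=np.arctan2(R[1,0],R[0,0]); dps=[];rots=[]
    R=Ro.from_euler("xyz",[np.pi,0,yaw]).as_matrix()
    for x,y,z,w,n in segs:
        p1=p.copy(); y1=np.arctan2(R[1,0],R[0,0])
        for i in range(1,n+1):
            tp=p1+(np.array([x,y,z])-p1)*i/n; ty=y1+(w-y1)*i/n
            d=np.round(R.T@(tp-p)/.8,dec)+0; cy=np.arctan2(R[1,0],R[0,0]); r=round(-(ty-cy)/np.pi,dec)+0
            dps.append(d.tolist()); rots.append([0,0,float(r)])
            p=p+R@d*.8; R=R@Ro.from_rotvec([0,0,r*np.pi]).as_matrix()
    for a in range(0,len(dps),10): print("dp",dps[a:a+10],"\nrot",rots[a:a+10])
E
python3 - <<'E'
from h import *
p,R,s=tool(); T=calibration("wrist")["T"]; print("cam in tool",R.T@(T[:3,3]-p),"\n",R.T@T[:3,:3]); print(calibration("wrist")["camera_matrix"])
a=ray("top",[420.8,238.9],.04);print("insert",a, "small",ray("top",[240+655/3.8,150+228/3.8],.03))
print("bob",ray("top",[349,250],.03))
print("dark hole",a)
plan([(.40,.38,.24,2.3,5),(.48,.10,.24,1.75,5),(.45,-.20,.24,1.5,6)])
E
```

```text
cam in tool [ 0.0762 -0.0007 -0.1424] 
 [[ 0.0005 -0.955  -0.2967]
 [ 1.      0.0003  0.0007]
 [-0.0006 -0.2967  0.955 ]]
[[358.1121   0.     318.198 ]
 [  0.     358.1121 199.0578]
 [  0.       0.       1.    ]]
insert [[ 0.4174 -0.2143  0.04  ]] small [[ 0.4838 -0.1992  0.03  ]]
bob [[ 0.3926 -0.0518  0.03  ]]
dark hole [[ 0.4174 -0.2143  0.04  ]]
dp [[-0.058, -0.031, -0.002], [-0.06, -0.025, -0.003], [-0.062, -0.02, -0.002], [-0.064, -0.014, -0.002], [-0.065, -0.008, -0.003], [-0.066, -0.032, 0.0], [-0.068, -0.024, 0.0], [-0.071, -0.017, 0.0], [-0.072, -0.009, 0.0], [-0.073, 0.0, 0.0]] 
rot [[0, 0, 0.029], [0, 0, 0.03], [0, 0, 0.029], [0, 0, 0.03], [0, 0, 0.029], [0, 0, 0.035], [0, 0, 0.035], [0, 0, 0.035], [0, 0, 0.035], [0, 0, 0.035]]
dp [[-0.06, -0.017, 0.0], [-0.061, -0.015, 0.0], [-0.062, -0.012, 0.0], [-0.062, -0.01, 0.0], [-0.063, -0.007, 0.0], [-0.062, -0.005, 0.0]] 
rot [[0, 0, 0.013], [0, 0, 0.014], [0, 0, 0.013], [0, 0, 0.013], [0, 0, 0.013], [0, 0, 0.014]]
```

Request:
move_arm(jaw=[0, 0, 0, 0, 0, 0, 0, 0, 0, 0], dp=[[-0.058, -0.031, -0.002], [-0.06, -0.025, -0.003], [-0.062, -0.02, -0.002], [-0.064, -0.014, -0.002], [-0.065, -0.008, -0.003], [-0.066, -0.032, 0.0], [-0.068, -0.024, 0.0], [-0.071, -0.017, 0.0], [-0.072, -0.009, 0.0], [-0.073, 0.0, 0.0]], rotation=[[0, 0, 0.029], [0, 0, 0.03], [0, 0, 0.029], [0, 0, 0.03], [0, 0, 0.029], [0, 0, 0.035], [0, 0, 0.035], [0, 0, 0.035], [0, 0, 0.035], [0, 0, 0.035]])

```text
clock: 1.35
position: [0.4804, 0.0986, 0.2409]
tool_rot: [3.141, -0.0, 1.747]
force: [0.6, -0.1, 0.8]
grip_width: 0.0854
```

Run:
```python
from h import *
plan([(.54,.08,.22,1.571,2)])
```

```text
dp [[-0.018, 0.035, 0.013], [-0.015, 0.036, 0.013]] 
rot [[0, 0, 0.028], [0, 0, 0.028]]
```

Request:
move_arm(jaw=[0, 0, 0], dp=[[-0.018, 0.035, 0.013], [-0.015, 0.036, 0.013], [0, 0, 0]], rotation=[[0, 0, 0.028], [0, 0, 0.028], [0, 0, 0]])

```text
clock: 1.72
position: [0.541, 0.0808, 0.2189]
tool_rot: [-3.14, 0.001, 1.572]
force: [-0.8, 0.6, 0.0]
grip_width: 0.0855
```

Run:
```python
from h import *
import pickle
c=calibration("wrist"); im=grab_frame("wrist"); cv2.imwrite("pics/w1.png",im); pickle.dump(c,open("w1.pkl","wb")); print(bot.observe()["position"],c["T"])
```

```text
[0.5401 0.0814 0.2193] [[ 1.      0.0012  0.0006  0.5401]
 [ 0.0013 -0.955  -0.2968  0.1561]
 [ 0.0002  0.2968 -0.955   0.3612]
 [ 0.      0.      0.      1.    ]]
```

View pics/w1.png

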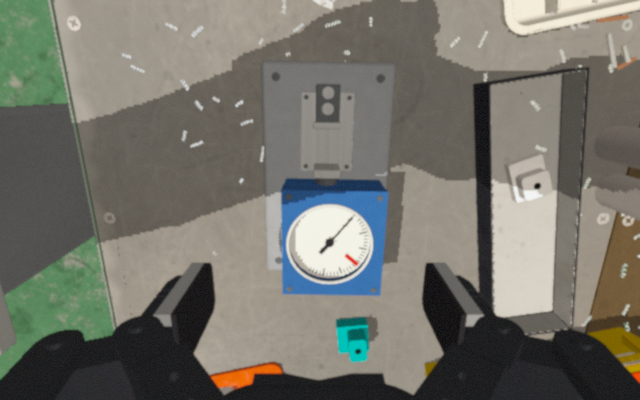

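The wrist view (right is +x, up is +y) shows the base's far edge at row 63 (columns 263–395), the rest plate around (327,130), the anvil's two-hole block at (328,103) and the gauge centre at (329,243). I'll zoom on the station.

Run:
```python
from h import *
im=cv2.imread("pics/w1.png")
c=im[56:196,256:406]; c=cv2.resize(c,None,fx=4,fy=4,interpolation=cv2.INTER_CUBIC)
lab=cv2.cvtColor(c,cv2.COLOR_BGR2LAB); lab[...,0]=cv2.createCLAHE(3,(4,4)).apply(lab[...,0]); cv2.imwrite("pics/c2.png",cv2.cvtColor(lab,cv2.COLOR_LAB2BGR))
```

```text
(no output)
```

View pics/c2.png

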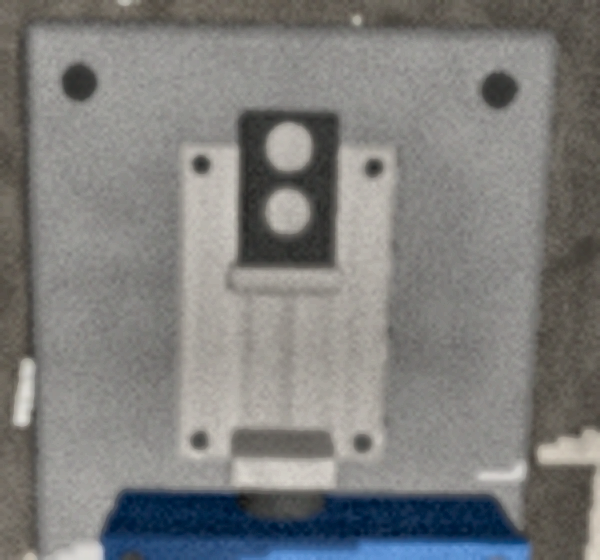

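Run:
```python
from h import *
import pickle
c=pickle.load(open("w1.pkl","rb"))
def f(pts,z,lab):
    uv=(np.float64(pts)+.5)/4-.5+[256,56]; print(lab,(ray("",uv,z,c)[:,:2]*1000).round(1).tolist())
f([(28,28),(553,36)],.015,"base far corners")
f([(180,143),(397,147),(382,458),(182,458)],.017,"rest")
f([(228,290),(342,290)],.027,"anvil front top"); f([(228,290),(342,290)],.017,"anvil foot")
f([(232,458),(338,458)],.049,"jaw top edge");f([(232,430),(335,430)],.018,"jaw bottom edge")
im=cv2.imread("pics/w1.png");H,S,V=cv2.split(cv2.cvtColor(im,cv2.COLOR_BGR2HSV))
m=(H>95)&(H<125)&(S>120); cv2.imwrite("/tmp/m.png",m*255)
# dial face circle
w=(S<50)&(V>170); roi=np.zeros_like(w); roi[195:290,280:385]=1
cn=biggest(w&roi); (cx,cy),(a,b),an=cv2.fitEllipse(cv2.convexHull(cn)); print("window",cx,cy,a,b,ray("",[cx,cy],.06,c),ray("",[cx,cy],.05,c))
print("dial pivot px (330,242)",ray("",[330,242],.053,c))
# top camera base corners
uv=np.float64([(38,28),(38,227),(380,230)])/3.8+[240,150]
print("top base",ray("top",uv,.015)[:,:2]*1000)
```

```text
base far corners [[489.9, 177.8], [608.8, 176.3]]
rest [[524.0, 152.9], [574.0, 152.1], [572.6, 79.0], [523.5, 78.9]]
anvil front top [[535.1, 120.7], [561.3, 120.7]]
anvil foot [[535.0, 119.6], [562.0, 119.6]]
jaw top edge [[536.2, 86.1], [559.8, 86.1]]
jaw bottom edge [[535.8, 86.1], [560.9, 86.1]]
window 329.22100830078125 243.65573120117188 80.5093765258789 87.4382553100586 [[0.5505 0.0198 0.06  ]] [[0.5508 0.0152 0.05  ]]
dial pivot px (330,242) [[0.5514 0.0183 0.053 ]]
top base [[608.9678 177.0134]
 [485.8719 175.7979]
 [483.7658 -33.371 ]][ WARN:0@0.042] global loadsave.cpp:1063 imwrite_ Unsupported depth image for selected encoder is fallbacked to CV_8U.
```

The zoom gives consistent numbers: the jaw face comes out at y = 86.1 mm from both its top and bottom edges. The anvil is at y ≈ 120.5 (gap about 34 mm), the centre line at x ≈ 548.3, and the yaw ≈ 0. Next I'll go over the pad.

Run:
```python
from h import *
plan([(.43,-.18,.15,1.571,6)])
```

```text
dp [[-0.054, -0.023, 0.014], [-0.055, -0.023, 0.015], [-0.054, -0.023, 0.014], [-0.055, -0.023, 0.015], [-0.054, -0.023, 0.014], [-0.054, -0.023, 0.015]] 
rot [[0, 0, 0.0], [0, 0, 0.0], [0, 0, 0.0], [0, 0, 0.001], [0, 0, 0.0], [0, 0, 0.0]]
```

Request:
move_arm(jaw=[0, 0, 0, 0, 0, 0, 0], dp=[[-0.054, -0.023, 0.014], [-0.055, -0.023, 0.015], [-0.054, -0.023, 0.014], [-0.055, -0.023, 0.015], [-0.054, -0.023, 0.014], [-0.054, -0.023, 0.015], [0, 0, 0]], rotation=[[0, 0, 0], [0, 0, 0], [0, 0, 0], [0, 0, 0], [0, 0, 0], [0, 0, 0], [0, 0, 0]])

```text
clock: 2.65
position: [0.4286, -0.1815, 0.1504]
tool_rot: [-3.14, 0.0, 1.571]
force: [-0.2, 0.5, -0.1]
grip_width: 0.0854
```

Run:
```python
from h import *
import pickle
c=calibration("wrist"); im=grab_frame("wrist"); pickle.dump(c,open("w2.pkl","wb")); print(bot.observe()["position"])
cv2.imwrite("pics/w2.png",im)
uv=proj("",[.417,-.214,.03],c)[0].astype(int); print(uv)
x0,y0=max(uv[0]-100,0),max(uv[1]-100,0)
print("crop",x0,y0); cv2.imwrite("pics/c3.png",cv2.resize(im[y0:y0+200,x0:x0+240],None,fx=3,fy=3,interpolation=cv2.INTER_CUBIC))
```

```text
[ 0.4298 -0.1798  0.1506]
[304 230]
crop 204 130
```

View pics/c3.png

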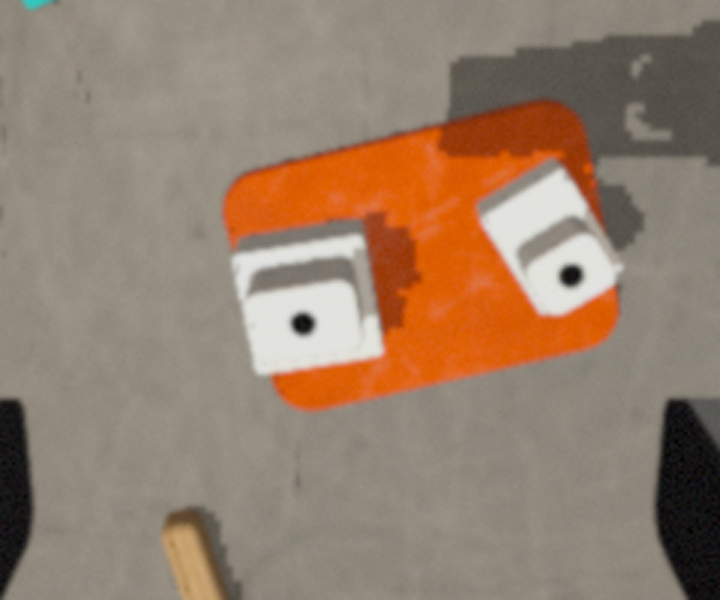

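Run:
```python
from h import *
import pickle
c=pickle.load(open("w2.pkl","rb"))
def f(pts,z,lab):
    uv=(np.float64(pts)+.5)/3-.5+[204,130]; P=ray("",uv,z,c)[:,:2]*1000; print(lab,P.round(1).tolist(),"sides",np.linalg.norm(np.diff(P,axis=0),axis=1).round(1),"ang",np.degrees(np.arctan2(*(P[1]-P[0])[::-1])).round(1)); return P
b=f([(235,252),(363,235),(383,355),(258,375)],.021,"base top"); print("c",b.mean(0))
t=f([(247,293),(355,279),(365,358),(252,372)],.041,"block top"); print("c",t.mean(0))
f([(303,323)],.041,"hole") if 0 else print(ray("",(np.array([303,323])+.5)/3-.5+[204,130],.041,c))
s=f([(482,212),(558,160),(620,268),(550,315)],.021,"small")
```

```text
base top [[398.8, -202.7], [433.0, -197.9], [438.8, -232.9], [404.1, -239.0]] sides [34.6 35.5 35.2] ang 8.0
c [ 418.6615 -218.105 ]
block top [[403.6, -206.5], [430.7, -202.8], [433.4, -224.4], [404.3, -228.3]] sides [27.4 21.8 29.3] ang 7.9
c [ 417.9892 -215.5108]
[[ 0.4176 -0.2147  0.041 ]]
small [[464.5, -191.5], [483.8, -177.2], [502.3, -207.3], [484.3, -220.9]] sides [24.  35.3 22.7] ang 36.4
```

The crop shows the large insert at left: base-top centre (418.7, -218.1) mm, yaw 8.8°, sides about 35 mm (rounded corners). The block is offset towards +y with its hole at (417.6, -214.7). The small insert lies 12 mm outside a half-closed gripper, so I'll approach with the jaws at about 45 mm.

Run:
```python
from h import *
plan([(.418,-.2147,.08,1.724,4)])
```

```text
dp [[-0.011, -0.004, 0.022], [-0.011, -0.004, 0.022], [-0.01, -0.004, 0.022], [-0.011, -0.005, 0.022]] 
rot [[0, 0, -0.012], [0, 0, -0.012], [0, 0, -0.012], [0, 0, -0.012]]
```

Request:
move_arm(jaw=[118, 118, 118, 118, 118, 118], dp=[[-0.011, -0.004, 0.022], [-0.011, -0.004, 0.022], [-0.01, -0.004, 0.022], [-0.011, -0.005, 0.022], [0, 0, 0], [0, 0, 0]], rotation=[[0, 0, -0.012], [0, 0, -0.012], [0, 0, -0.012], [0, 0, -0.012], [0, 0, 0], [0, 0, 0]])

```text
clock: 3.45
position: [0.4198, -0.2136, 0.0808]
tool_rot: [3.141, -0.0, 1.726]
force: [-0.8, 0.1, -0.6]
grip_width: 0.0459
```

Run:
```python
from h import *
plan([(.418,-.2147,.05,1.724,2),(.418,-.2147,.0235,1.724,3)],dec=4)
```

```text
dp [[-0.0005, -0.0012, 0.0193], [-0.0005, -0.0013, 0.0192], [0.0, 0.0, 0.011], [0.0, 0.0, 0.0111], [0.0, 0.0, 0.011]] 
rot [[0, 0, 0.0002], [0, 0, 0.0003], [0, 0, 0.0], [0, 0, 0.0], [0, 0, 0.0]]
```

Request:
move_arm(jaw=[118, 118, 118, 118, 118, 118, 255, 255, 255, 255], dp=[[0, -0.001, 0.019], [0, -0.001, 0.019], [0, 0, 0.011], [0, 0, 0.011], [0, 0, 0.011], [0, 0, 0], [0, 0, 0], [0, 0, 0], [0, 0, 0], [0, 0, 0]], rotation=[[0, 0, 0], [0, 0, 0], [0, 0, 0], [0, 0, 0], [0, 0, 0], [0, 0, 0], [0, 0, 0], [0, 0, 0], [0, 0, 0], [0, 0, 0]], squeeze=60)

```text
clock: 4.7
position: [0.4177, -0.2149, 0.0237]
tool_rot: [3.141, 0.0, 1.725]
force: [-1.9, -0.6, 6.6]
grip_width: 0.0273
```

Run:
```python
from h import *
plan([(.4177,-.2149,.14,1.724,3),(.5483,.112,.14,1.568,7)])
```

```text
dp [[0.0, 0.0, -0.048], [0.0, 0.0, -0.049], [0.0, 0.0, -0.048], [0.054, 0.032, 0.0], [0.055, 0.031, 0.0], [0.055, 0.029, 0.0], [0.056, 0.029, 0.0], [0.057, 0.027, 0.0], [0.058, 0.025, 0.0], [0.057, 0.025, 0.0]] 
rot [[0, 0, 0.0], [0, 0, 0.0], [0, 0, 0.0], [0, 0, 0.007], [0, 0, 0.007], [0, 0, 0.007], [0, 0, 0.008], [0, 0, 0.007], [0, 0, 0.007], [0, 0, 0.007]]
```

Request:
move_arm(jaw=[255, 255, 255, 255, 255, 255, 255, 255, 255, 255], dp=[[0.0, 0.0, -0.03], [0.0, 0.0, -0.055], [0.0, 0.0, -0.06], [0.054, 0.032, 0.0], [0.055, 0.031, 0.0], [0.055, 0.029, 0.0], [0.056, 0.029, 0.0], [0.057, 0.027, 0.0], [0.058, 0.025, 0.0], [0.057, 0.025, 0.0]], rotation=[[0, 0, 0], [0, 0, 0], [0, 0, 0], [0, 0, 0.007], [0, 0, 0.007], [0, 0, 0.007], [0, 0, 0.008], [0, 0, 0.007], [0, 0, 0.007], [0, 0, 0.007]], squeeze=80)

```text
clock: 5.95
position: [0.5487, 0.1136, 0.1396]
tool_rot: [3.141, -0.0, 1.568]
force: [0.8, -1.2, -0.7]
grip_width: 0.027
```

Run:
```python
from h import *
c=calibration("wrist"); p,R,s=tool(); im=grab_frame("wrist"); print(p,s["tool_rot"],s["grip_width"],s["force"])
cv2.imwrite("pics/w3.png",im[:,120:520])
plan([(.5483,.112,.055,1.568,3),(.5483,.112,.048,1.568,2)],dec=4)
```

```text
[0.5487 0.1136 0.1396] [ 3.1412 -0.0002  1.5676] 0.027022901939407356 [ 0.7952 -1.1542 -0.6777]
dp [[-0.0036, -0.0009, 0.0351], [-0.0036, -0.0009, 0.0352], [-0.0037, -0.0008, 0.0351], [0.0, 0.0, 0.0044], [0.0, 0.0, 0.0043]] 
rot [[0, 0, 0.0005], [0, 0, 0.0004], [0, 0, 0.0005], [0, 0, 0.0], [0, 0, 0.0]]
```

View pics/w3.png

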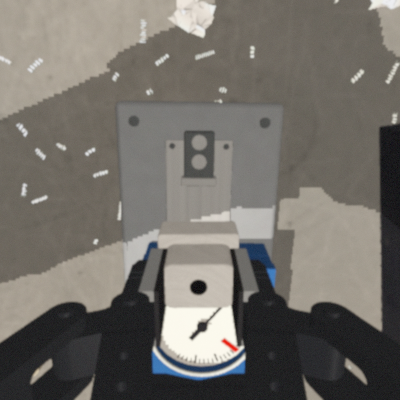

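The insert is held squarely between the fingers with the base on the station side. Lowering above the rest.

Run:
```python
from h import *
c=calibration("wrist")
print(ray("",[[283,222],[359,222]],.121,c),ray("",[[281,238],[362,238]],.137,c))
g=cv2.cvtColor(cv2.imread("pics/w3.png"),cv2.COLOR_BGR2GRAY); print(g[212:254,185:215].mean(1).round().astype(int))
```

```text
[[0.5328 0.1347 0.121 ]
 [0.5692 0.1347 0.121 ]] [[0.5334 0.1333 0.137 ]
 [0.5688 0.1333 0.137 ]]
[144 145 150 156 166 173 178 187 188 172 148 140 141 141 141 141 141 141
 141 141 143 152 168 181 187 189 191 192 191 190 186 175 155 142 139 139
 139 139 139 139 139 139]
```

Request:
move_arm(jaw=[255, 255, 255, 255, 255, 255], dp=[[-0.002, 0, 0.035], [0, 0, 0.035], [0, 0, 0.032], [0, 0, 0.008], [0, 0, 0.004], [0, 0, 0]], rotation=[[0, 0, 0], [0, 0, 0], [0, 0, 0], [0, 0, 0], [0, 0, 0], [0, 0, 0]])

```text
clock: 6.75
position: [0.5487, 0.1102, 0.0488]
tool_rot: [3.141, -0.0, 1.568]
force: [0.8, 0.8, 0.1]
grip_width: 0.027
```

Run:
```python
from h import *
p,R,s=tool(); c=calibration("wrist"); print(p,s["tool_rot"])
# rebuild w3 camera pose: same orientation, TCP (0.5487,0.1136,0.1396)
T=c["T"].copy(); d=T[:3,3]-p; T[:3,3]=np.array([.5487,.1136,.1396])+d; c3=dict(camera_matrix=c["camera_matrix"],T=T)
print("cam",T[:3,3]); 
print("hole",ray("",[318,287],.157,c3)); print("block top edges",ray("",[[318,250],[318,305]],.157,c3))
print("base +y bottom/top edge",ray("",[320,221.5],.121,c3),ray("",[320,233.5],.137,c3),"block foot",ray("",[320,244.5],.137,c3))
print("pivot",ray("",[323,326],.053,c3),"base far edge",ray("",[[238,103],[402,103]],.015,c3), "anvil",ray("",[318,184],.027,c3))
im=grab_frame("wrist"); cv2.imwrite("pics/w4.png",cv2.resize(im[150:390,180:460],None,fx=2.5,fy=2.5,interpolation=cv2.INTER_CUBIC))
```

```text
[0.5487 0.1102 0.0488] [ 3.1407 -0.0003  1.5679]
cam [0.5478 0.1887 0.282 ]
hole [[0.5478 0.1137 0.157 ]]
block top edges [[0.5479 0.1297 0.157 ]
 [0.5478 0.1055 0.157 ]]
base +y bottom/top edge [[0.5489 0.1277 0.121 ]] [[0.5488 0.1281 0.137 ]] block foot [[0.5488 0.1229 0.137 ]]
pivot [[0.5515 0.0181 0.053 ]] base far edge [[0.4906 0.1788 0.015 ]
 [0.6088 0.1785 0.015 ]] anvil [[0.5481 0.1215 0.027 ]]
```

View pics/w4.png

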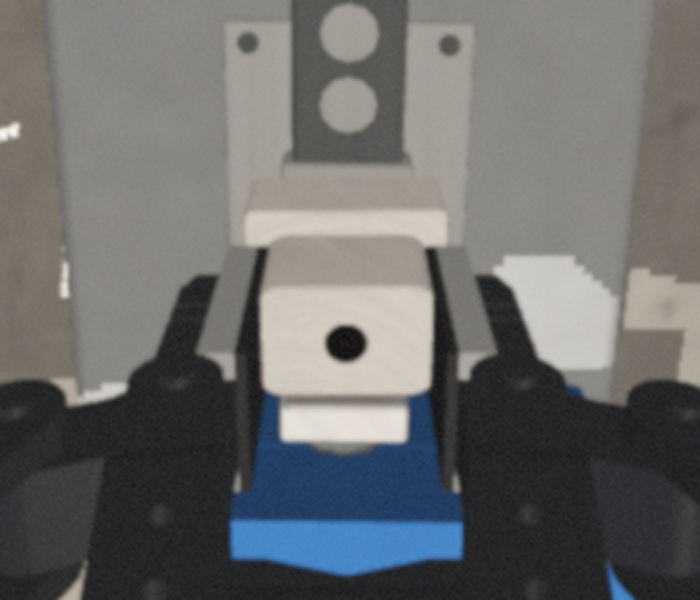

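w4 shows the insert square between the fingers, just in front of the anvil strip and above it, with the jaw behind. Its centre is TCP -3.7 mm in y, as planned. Pushing the jaw back 4–5 mm.

Request:
move_arm(jaw=[255, 255, 255, 255, 255], dp=[[-0.002, 0, 0], [-0.002, 0, 0], [-0.003, 0, 0], [-0.002, 0, 0], [0, 0, 0]], rotation=[[0, 0, 0], [0, 0, 0], [0, 0, 0], [0, 0, 0], [0, 0, 0]], squeeze=100)

```text
clock: 7.42
position: [0.5484, 0.1032, 0.0483]
tool_rot: [3.141, -0.001, 1.568]
force: [1.0, 5.8, 2.7]
grip_width: 0.0264
```

Request:
move_arm(jaw=[255, 255, 255, 255, 255, 255], dp=[[0, 0, 0.004], [0, 0, 0.004], [0, 0, 0.004], [0, 0, 0.002], [0, 0, 0.001], [0, 0, 0]], rotation=[[0, 0, 0], [0, 0, 0], [0, 0, 0], [0, 0, 0], [0, 0, 0], [0, 0, 0]])

```text
clock: 8.18
position: [0.5484, 0.1033, 0.0361]
tool_rot: [3.141, -0.0, 1.568]
force: [0.7, 5.9, 1.0]
grip_width: 0.0262
```

Request:
move_arm(jaw=[255, 255, 255, 255, 255, 255], dp=[[0, 0, 0.001], [0.001, 0, 0], [0.001, 0, 0], [0.001, 0, 0], [0, 0, 0], [0, 0, 0]], rotation=[[0, 0, 0], [0, 0, 0], [0, 0, 0], [0, 0, 0], [0, 0, 0], [0, 0, 0]])

```text
clock: 8.93
position: [0.5484, 0.1037, 0.0359]
tool_rot: [3.141, 0.001, 1.567]
force: [-3.7, -6.1, 16.4]
grip_width: 0.0265
```

Request:
move_arm(jaw=[255, 140, 140, 140, 140], dp=[[0, 0, -0.0005], [0, 0, 0], [0, 0, 0], [0, 0, 0], [0, 0, 0]], rotation=[[0, 0, 0], [0, 0, 0], [0, 0, 0], [0, 0, 0], [0, 0, 0]])

```text
clock: 9.55
position: [0.5482, 0.1052, 0.0356]
tool_rot: [-3.141, 0.0, 1.568]
force: [0.1, -0.7, -0.1]
grip_width: 0.0384
```

Run:
```python
from h import *
im=grab_frame("wrist"); print(tool()[0],tool()[2]["force"],tool()[2]["grip_width"]); cv2.imwrite("pics/w5.png",cv2.resize(im[150:390,180:460],None,fx=2.5,fy=2.5,interpolation=cv2.INTER_CUBIC))
```

```text
[0.5482 0.1053 0.0357] [ 0.9705 -0.4649 -0.1835] 0.03878138640098225
```

View pics/w5.png

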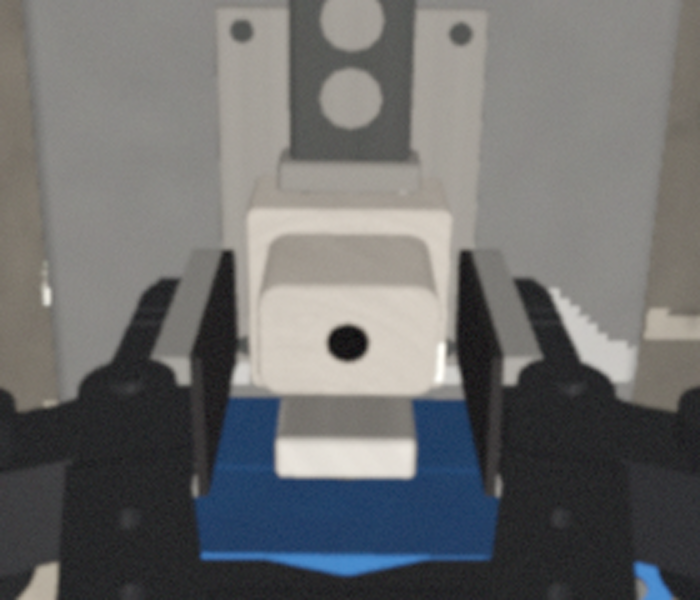

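w5 shows the insert released, upright and square, with its base behind the anvil strip and the jaw bearing on it. Fingers are clear by about 5 mm each side, so I'll lift straight up and close them, then move back over the station to read the gauge.

Request:
move_arm(jaw=[140, 140, 140, 140, 140, 255, 255, 255], dp=[[0, 0, -0.01], [0, 0, -0.02], [0, 0, -0.04], [0, 0, -0.05], [0, -0.03, -0.05], [-0.03, -0.04, -0.04], [-0.03, -0.03, 0], [0, 0, 0]], rotation=[[0, 0, 0], [0, 0, 0], [0, 0, 0], [0, 0, 0], [0, 0, 0], [0, 0, 0], [0, 0, 0], [0, 0, 0]])

```text
clock: 10.6
position: [0.4671, 0.0563, 0.2052]
tool_rot: [3.14, -0.001, 1.566]
force: [0.5, 0.1, 0.2]
grip_width: -0.0005
```

```bash
cat >> h.py <<'E'
def gauge(name="wrist",piv=None):
    """needle and mark angle from a camera, via rays at needle/dial height"""
    c=calibration(name); im=grab_frame(name); ax=np.array([.551,.018])
    H,S,V=cv2.split(cv2.cvtColor(im,cv2.COLOR_BGR2HSV)); yy,xx=np.mgrid[:400,:640]
    P=ray("",np.c_[xx.ravel(),yy.ravel()],.0535,c)[:,:2]-ax
    r=np.hypot(*P.T).reshape(400,640)
    red=(r<.043)&((H<8)|(H>172))&(S>150)&(V>90)
    white=(r<.045)&(S<60)&(V>150)
    cn=cv2.convexHull(biggest(white)); (cx,cy),_,_=cv2.fitEllipse(cn)
    m=np.argwhere(red); rm=m.mean(0)[::-1]
    blk=(r<.029)&(V<90)&(S<130); lab,k=cv2.connectedComponents(blk.astype(np.uint8))
    big=1+np.argmax([(k==i).sum() for i in range(1,lab)]); b=np.argwhere(k==big)[:,::-1]
    pm=ray("",rm,.050,c)[0,:2]; pb=ray("",b,.0535,c)[:,:2]
    d,u=cv2.PCACompute(pb.astype(np.float32),None)
    u=u[0]; s=(pb-ax)@u; u=u*np.sign(s[np.abs(s).argmax()])
    far=pb[np.argsort((pb-ax)@u)[-12:]].mean(0)
    wc=ray("",[cx,cy],.0535,c)[0,:2]
    am=np.arctan2(*(pm-ax)[::-1]); an=np.arctan2(u[1],u[0]); af=np.arctan2(*(far-ax)[::-1])
    print("winc",wc,"mark",len(m),pm,"r",np.hypot(*(pm-ax)).round(4),"ang",am.round(3),"| needle n",len(b),"pca",an.round(3),"tip",far,"r",np.hypot(*(far-ax)).round(4),"ang",af.round(3))
    print("dial",(am+1.4).round(3),"needle val",(.9-an).round(3),(.9-af).round(3),"target dial",(2.3-.9+an).round(3))
    return im
E
python3 - <<'E'
from h import *
p,R,s=tool(); print(p,s["force"])
im=gauge(); cv2.imwrite("pics/w6.png",im)
gauge("top")
E
```

```text
[0.4671 0.0563 0.2052] [0.4612 0.086  0.201 ]
winc [0.5523 0.017 ] mark 34 [ 0.5718 -0.0008] r 0.028 ang -0.734 | needle n 64 pca -2.468 tip [0.5429 0.0124] r 0.0098 ang -2.537
dial 0.666 needle val 3.368 3.437 target dial -1.068Traceback (most recent call last):
  File "<stdin>", line 4, in <module>
  File "h.py", line 42, in gauge
    cn=cv2.convexHull(biggest(white)); (cx,cy),_,_=cv2.fitEllipse(cn)
                      ~~~~~~~^^^^^^^
  File "h.py", line 15, in biggest
    return max(cs,key=cv2.contourArea)
ValueError: max() iterable argument is empty
```

View pics/w6.png

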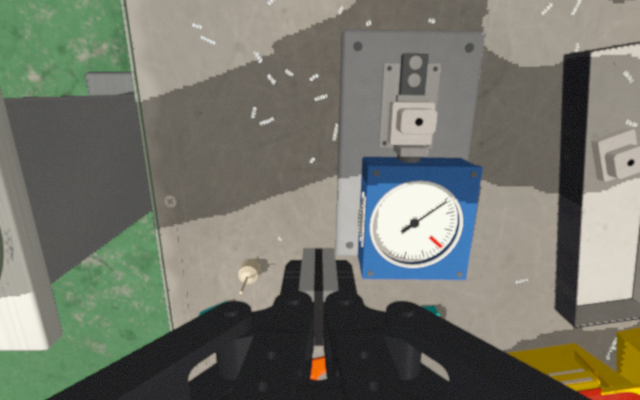

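w6 shows the insert upright on the rest between jaw and anvil. The gauge pivot is at about (414,223), the needle tip at (447,201) and the red mark at (435,241). The shut fingertips are only about 14 mm thick, with a step behind, so I'll use their flat sides (yaw 0) with a slight tilt. That also puts the wrist camera over the dial.

Run:
```python
from h import *
c=calibration("wrist")
q=ray("",[[414,223],[447,201],[435,241]],.0535,c)[:,:2]; print(q, [np.arctan2(*(q[i]-q[0])[::-1]) for i in(1,2)], np.linalg.norm(q[1:]-q[0],axis=1))
plan([(.465,.035,.14,0,9)])
```

```text
[[0.552  0.0201]
 [0.5789 0.0402]
 [0.572  0.0029]] [np.float64(0.6429781085924442), np.float64(-0.709651007464899)] [0.0336 0.0264]
dp [[-0.003, 0.0, 0.009], [-0.003, 0.0, 0.009], [-0.004, 0.0, 0.009], [-0.003, 0.001, 0.009], [-0.002, 0.002, 0.009], [-0.003, 0.002, 0.009], [-0.002, 0.003, 0.009], [-0.001, 0.002, 0.009], [-0.001, 0.004, 0.009]] 
rot [[0, 0, 0.055], [0, 0, 0.056], [0, 0, 0.055], [0, 0, 0.056], [0, 0, 0.055], [0, 0, 0.056], [0, 0, 0.055], [0, 0, 0.056], [0, 0, 0.055]]
```

Request:
move_arm(jaw=[255, 255, 255, 255, 255, 255, 255, 255, 255, 255], dp=[[-0.003, 0.0, 0.009], [-0.003, 0.0, 0.009], [-0.004, 0.0, 0.009], [-0.003, 0.001, 0.009], [-0.002, 0.002, 0.009], [-0.003, 0.002, 0.009], [-0.002, 0.003, 0.009], [-0.001, 0.002, 0.009], [-0.001, 0.004, 0.009], [0, 0, 0]], rotation=[[0, 0, 0.055], [0, 0, 0.056], [0, 0, 0.055], [0, 0, 0.056], [0, 0, 0.055], [0, 0, 0.056], [0, 0, 0.055], [0, 0, 0.056], [0, 0, 0.055], [0, 0, 0]])

```text
clock: 11.95
position: [0.4651, 0.0347, 0.1385]
tool_rot: [3.14, 0.001, 0.002]
force: [0.6, -0.5, -0.9]
grip_width: 0.0
```

Request:
move_arm(jaw=[255, 255, 255], dp=[[0, 0, 0], [0, 0, 0], [0, 0, 0]], rotation=[[0, 0.0555, 0], [0, 0.0555, 0], [0, 0, 0]])

```text
clock: 12.32
position: [0.4658, 0.0386, 0.1386]
tool_rot: [-3.13, -0.325, 0.005]
force: [-0.4, 1.5, -0.5]
grip_width: -0.0001
```

```bash
cat >> h.py <<'E'
def w2t(*ds):
    """world shifts (mm) -> tool dp units, present orientation"""
    R=tool()[1]; print([np.round(R.T@np.array(d)/800,4).tolist() for d in ds])
E
python3 - <<'E'
from h import *
p,R,s=tool(); print(p,s["tool_rot"],s["force"],s["qpos"]); print(R)
w2t([465-p[0]*1e3,35-p[1]*1e3,40-p[2]*1e3],[10,0,0],[1,0,0],[0,-10,0])
print(calibration("wrist")["T"][:3,3])
E
```

```text
[0.4658 0.0386 0.1386] [-3.1299 -0.3252  0.0048] [-0.388   1.4627 -0.4912] [-0.7517  0.3871  0.6166  2.3705 -0.9437  0.2071 -0.8652]
[[ 0.9476  0.0085  0.3194]
 [ 0.0045 -0.9999  0.0132]
 [ 0.3195 -0.0111 -0.9475]]
[[-0.0403, 0.0059, 0.1164], [0.0118, 0.0001, 0.004], [0.0012, 0.0, 0.0004], [-0.0001, 0.0125, -0.0002]]
[0.4908 0.0368 0.2976]
```

Request:
move_arm(jaw=[255, 255, 255, 255, 255, 255], dp=[[0, 0, 0], [0, 0.004, 0], [-0.006, 0, 0.04], [-0.006, 0, 0.04], [-0.006, 0, 0.04], [0, 0, 0]], rotation=[[0, -0.055, 0], [0, 0, 0], [0, 0, 0], [0, 0, 0], [0, 0, 0], [0, 0, 0]])

```text
clock: 13.08
position: [0.4705, 0.0374, 0.0384]
tool_rot: [-3.125, -0.182, 0.004]
force: [0.7, -0.6, 0.5]
grip_width: 0.0
```

Run:
```python
from h import *
p,R,s=tool(); print(p,s["tool_rot"],s["force"],s["qpos"]); print(R)
w2t([15,0,0],[1,0,0],[0,-10,0],[0,0,1],[485-p[0]*1e3,36-p[1]*1e3,42-p[2]*1e3])
im=grab_frame("wrist"); cv2.imwrite("pics/w7.png",im)
```

```text
[0.4705 0.0374 0.0384] [-3.1254 -0.1818  0.0037] [ 0.7394 -0.6082  0.5398] [-0.4928  0.6203  0.3548  2.29   -1.1725  0.1961 -0.6355]
[[ 0.9835  0.0066  0.1807]
 [ 0.0036 -0.9999  0.0169]
 [ 0.1808 -0.016  -0.9834]]
[[0.0184, 0.0001, 0.0034], [0.0012, 0.0, 0.0002], [-0.0, 0.0125, -0.0002], [0.0002, -0.0, -0.0012], [0.0187, 0.0018, -0.0012]]
```

View pics/w7.png

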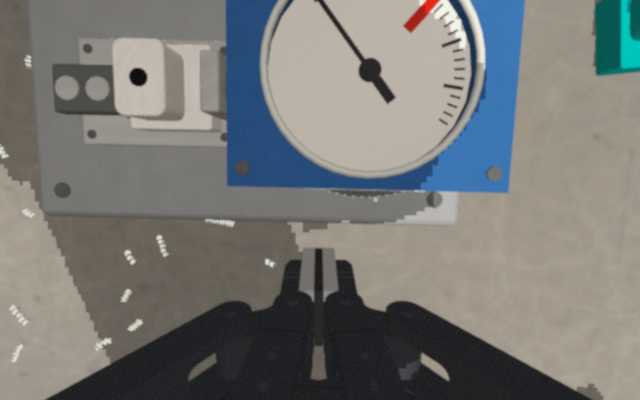

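w7 is a near top-down view (up is +x, left is +y). The dial edge shows at the slot at rows 190–203, columns 328–415, and the shut fingertips are at (319,250). The pivot is at (370,70), the needle tip at the top edge (318,0), the mark at (422,14).

Run:
```python
from h import *
c=calibration("wrist"); print(c["T"][:3,3])
print("dial edge",ray("",[[370,203],[328,190],[415,190]],.0455,c)); print("pivot",ray("",[370,70],.053,c)); print("tip",ray("",[[302,249],[336,249]],.040,c), "panel",ray("",[[227,187],[508,192]],.06,c))
```

```text
[0.5183 0.0347 0.1933]
dial edge [[ 0.4997  0.0154  0.0455]
 [ 0.505   0.0329  0.0455]
 [ 0.5053 -0.003   0.0455]]
pivot [[0.5513 0.0176 0.053 ]]
tip [[0.4785 0.044  0.04  ]
 [0.4786 0.0291 0.04  ]] panel [[ 0.5071  0.0709  0.06  ]
 [ 0.5061 -0.0336  0.06  ]]
```

Request:
move_arm(jaw=[255, 255, 255, 255, 255], dp=[[0.008, 0.002, -0.002], [0.008, 0, -0.001], [0.005, 0, 0.001], [0, 0, 0], [0, 0, 0]], rotation=[[0, 0, 0], [0, 0, 0], [0, 0, 0], [0, 0, 0], [0, 0, 0]])

```text
clock: 13.75
position: [0.4872, 0.0365, 0.0439]
tool_rot: [-3.125, -0.183, 0.004]
force: [0.2, 0.5, -0.4]
grip_width: -0.0002
```

Run:
```python
from h import *
p,R,s=tool(); print(p,s["tool_rot"],s["force"],s["qpos"])
c=calibration("wrist"); im=grab_frame("wrist"); cv2.imwrite("pics/w8.png",im)
print(ray("",[318,200],.0455,c))
```

```text
[0.4872 0.0365 0.0439] [-3.1251 -0.1831  0.0037] [ 0.2033  0.507  -0.4054] [-0.5365  0.6359  0.4309  2.2518 -1.1298  0.2552 -0.6758]
[[0.5164 0.0365 0.0455]]
```

Request:
move_arm(jaw=[255, 255, 255], dp=[[0.0025, 0, 0.0004], [0.0012, 0, 0.0002], [0, 0, 0]], rotation=[[0, 0, 0], [0, 0, 0], [0, 0, 0]])

```text
clock: 14.18
position: [0.4904, 0.0364, 0.044]
tool_rot: [-3.125, -0.183, 0.003]
force: [0.3, 0.2, -1.3]
grip_width: 0.0001
```

Request:
move_arm(jaw=[255, 255, 255], dp=[[0.0012, 0, 0.0002], [0.0006, 0, 0.0001], [0, 0, 0]], rotation=[[0, 0, 0], [0, 0, 0], [0, 0, 0]])

```text
clock: 14.55
position: [0.4918, 0.0365, 0.044]
tool_rot: [-3.125, -0.183, 0.003]
force: [0.8, -0.4, -0.3]
grip_width: -0.0
```

Request:
move_arm(jaw=[255, 255, 255], dp=[[0.0012, 0, 0.0002], [0, 0, 0], [0, 0, 0]], rotation=[[0, 0, 0], [0, 0, 0], [0, 0, 0]])

```text
clock: 14.92
position: [0.4928, 0.0365, 0.044]
tool_rot: [-3.125, -0.183, 0.003]
force: [-0.6, -0.4, -0.6]
grip_width: -0.0001
```

Request:
move_arm(jaw=[255, 255, 255], dp=[[0.0012, 0, 0.0002], [0, 0, 0], [0, 0, 0]], rotation=[[0, 0, 0], [0, 0, 0], [0, 0, 0]])

```text
clock: 15.3
position: [0.4938, 0.0365, 0.044]
tool_rot: [-3.125, -0.183, 0.003]
force: [0.1, -0.2, 1.1]
grip_width: 0.0
```

Request:
move_arm(jaw=[255, 255, 255], dp=[[0.0012, 0, 0.0002], [0, 0, 0], [0, 0, 0]], rotation=[[0, 0, 0], [0, 0, 0], [0, 0, 0]])

```text
clock: 15.68
position: [0.4947, 0.0365, 0.044]
tool_rot: [-3.125, -0.183, 0.003]
force: [-0.8, -1.3, -0.0]
grip_width: -0.0001
```

Run:
```python
from h import *
print(tool()[0],tool()[2]["force"]); c=calibration("wrist"); im=grab_frame("wrist"); cv2.imwrite("pics/w9.png",cv2.resize(im[30:330,220:520],None,fx=2,fy=2,interpolation=cv2.INTER_CUBIC))
```

```text
[0.4947 0.0365 0.044 ] [-0.7674 -1.3112 -0.0057]
```

View pics/w9.png

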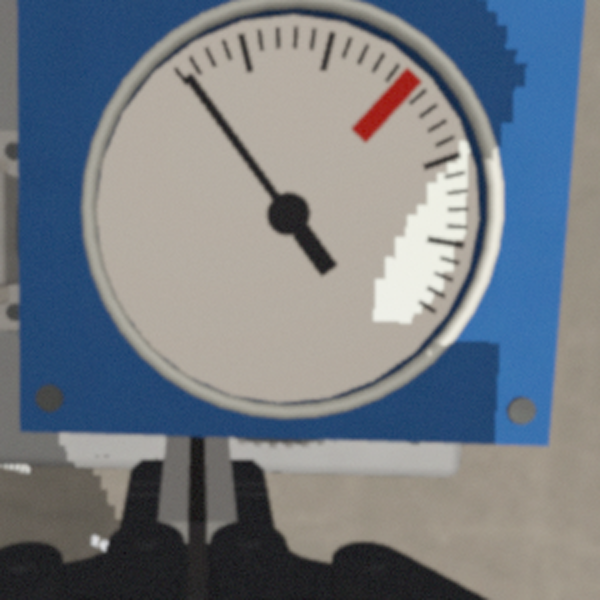

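w9 shows the fingertips beside the panel just left of the dial's bulge. Needle direction is +0.641 (value 0.26) and the mark -0.74 (dial 0.66), so the target dial is about 2.04. That was my 12th picture, so from here I'll measure only by numbers. Next I'll start the stroke gently.

```bash
cat > g.py <<'E'
from h import *
def g():
    c=calibration("wrist"); im=grab_frame("wrist"); ax=np.array([.5513,.0176])
    H,S,V=cv2.split(cv2.cvtColor(im,cv2.COLOR_BGR2HSV)); yy,xx=np.mgrid[:400,:640]; uv=np.c_[xx.ravel(),yy.ravel()]
    sh=(400,640); P=ray("",uv,.0535,c)[:,:2]; r=np.hypot(*(P-ax).T).reshape(sh)
    blk=V<85
    hub=cv2.erode((blk&(r<.012)).astype(np.uint8),np.ones((9,9))).astype(bool)
    if hub.any(): ax=P[hub.ravel()].mean(0)
    v=(P-ax).reshape(400,640,2); r=np.hypot(v[...,0],v[...,1])
    n=blk&(r>.017)&(r<.0305); u=(v[n]/r[n][:,None]); u=u[(u@np.median(u,0))>.8].mean(0); an=np.arctan2(u[1],u[0])
    Q=(ray("",uv,.050,c)[:,:2]-ax).reshape(400,640,2); q=np.hypot(Q[...,0],Q[...,1])
    m=((H<8)|(H>172))&(S>140)&(V>70)&(q>.018)&(q<.038); w=(Q[m]/q[m][:,None]).mean(0); am=np.arctan2(w[1],w[0])
    s=bot.observe()
    print("hub",hub.sum(),ax,"needle",n.sum(),round(an,3),"mark",m.sum(),round(am,3),"to go rad",round(an-am,3),"edge mm",round((an-am)*48,1),"err mm@33",round((an-am)*33,2))
    print("tcp",s["position"],"F",s["force"],"q",s["qpos"])
if __name__=="__main__": g()
E
python3 g.py
```

```text
hub 83 [0.5502 0.0182] needle 126 0.633 mark 357 -0.726 to go rad 1.358 edge mm 65.2 err mm@33 44.82
tcp [0.4947 0.0364 0.044 ] F [-0.2476  0.3546 -0.2953] q [-0.5446  0.646   0.4489  2.2342 -1.1174  0.2726 -0.6887]
```

Request:
move_arm(jaw=[255, 255, 255, 255], dp=[[0, 0.002, 0], [0, 0.002, 0], [0, 0.002, 0], [0, 0, 0]], rotation=[[0, 0, 0], [0, 0, 0], [0, 0, 0], [0, 0, 0]])

```text
clock: 16.27
position: [0.4943, 0.0316, 0.0438]
tool_rot: [-3.125, -0.182, 0.003]
force: [-5.3, 2.0, 2.2]
grip_width: -0.0
```

```bash
python3 g.py
```

```text
hub 83 [0.5501 0.0181] needle 123 0.638 mark 355 -0.622 to go rad 1.261 edge mm 60.5 err mm@33 41.6
tcp [0.4943 0.0316 0.0438] F [-4.5201  0.9707  1.6735] q [-0.5303  0.6448  0.4444  2.2353 -1.1176  0.272  -0.6772]
```

Rolling works: 4.8 mm of finger travel turned the dial 0.10 rad at about 5 N. Continuing the stroke.

Request:
move_arm(jaw=[255, 255, 255, 255, 255, 255, 255, 255, 255], dp=[[0, 0.003, 0], [0, 0.003, 0], [0, 0.003, 0], [0, 0.003, 0], [0, 0.003, 0], [0, 0.003, 0], [0, 0.003, 0], [0, 0.003, 0], [0, 0, 0]], rotation=[[0, 0, 0], [0, 0, 0], [0, 0, 0], [0, 0, 0], [0, 0, 0], [0, 0, 0], [0, 0, 0], [0, 0, 0], [0, 0, 0]])

```text
clock: 17.45
position: [0.4938, 0.012, 0.0434]
tool_rot: [-3.125, -0.181, 0.003]
force: [-10.6, -0.3, 4.4]
grip_width: -0.0002
```

```bash
python3 g.py
```

```text
hub 81 [0.5502 0.0183] needle 121 0.636 mark 364 -0.216 to go rad 0.852 edge mm 40.9 err mm@33 28.11
tcp [0.4937 0.012  0.0434] F [-9.2114 -0.7747  4.6816] q [-0.475   0.6411  0.4291  2.2372 -1.1173  0.2697 -0.6333]
```

Request:
move_arm(jaw=[255, 255, 255, 255, 255, 255], dp=[[0, 0.003, 0], [0, 0.003, 0], [0.0003, 0.003, 0], [0.0004, 0.003, 0], [0.0003, 0.003, 0], [0, 0, 0]], rotation=[[0, 0, 0], [0, 0, 0], [0, 0, 0], [0, 0, 0], [0, 0, 0], [0, 0, 0]])

```text
clock: 18.25
position: [0.4957, 0.0, 0.0436]
tool_rot: [-3.125, -0.183, 0.003]
force: [-4.2, -2.2, 0.4]
grip_width: 0.0001
```

```bash
python3 g.py
```

```text
hub 80 [0.5501 0.0184] needle 127 0.668 mark 362 0.058 to go rad 0.61 edge mm 29.3 err mm@33 20.14
tcp [0.4957 0.0001 0.0436] F [-5.1495 -1.8914  1.1283] q [-0.443   0.6404  0.423   2.2337 -1.1149  0.2709 -0.609 ]
```

Request:
move_arm(jaw=[255, 255, 255, 255, 255, 255, 255], dp=[[-0.0075, 0, -0.0014], [0, -0.021, 0], [0, -0.021, 0], [0, 0, 0], [0.004, 0, 0.0008], [0.0025, 0, 0.0004], [0, 0, 0]], rotation=[[0, 0, 0], [0, 0, 0], [0, 0, 0], [0, 0, 0], [0, 0, 0], [0, 0, 0], [0, 0, 0]])

```text
clock: 19.18
position: [0.4945, 0.0336, 0.044]
tool_rot: [-3.125, -0.183, 0.003]
force: [-3.6, 0.4, 1.4]
grip_width: -0.0001
```

```bash
python3 g.py
```

```text
hub 85 [0.5502 0.0182] needle 129 0.668 mark 365 0.055 to go rad 0.612 edge mm 29.4 err mm@33 20.21
tcp [0.4945 0.0337 0.0441] F [-3.5715 -0.8015  0.6454] q [-0.5386  0.6456  0.449   2.2349 -1.1191  0.2734 -0.6813]
```

```bash
sed -i 's/(r<.0305)/(r<.026)/' g.py; python3 g.py
```

```text
hub 84 [0.5502 0.0182] needle 68 0.654 mark 363 0.054 to go rad 0.599 edge mm 28.8 err mm@33 19.78
tcp [0.4945 0.0337 0.0441] F [-3.455  -0.4995  0.5926] q [-0.5387  0.6456  0.4489  2.2349 -1.1191  0.2733 -0.6813]
```

Request:
move_arm(jaw=[255, 255, 255, 255, 255, 255, 255, 255], dp=[[0, 0.003, 0], [0, 0.004, 0], [0, 0.004, 0], [0, 0.004, 0], [0, 0.004, 0], [0, 0.004, 0], [0, 0.003, 0], [0, 0, 0]], rotation=[[0, 0, 0], [0, 0, 0], [0, 0, 0], [0, 0, 0], [0, 0, 0], [0, 0, 0], [0, 0, 0], [0, 0, 0]])

```text
clock: 20.27
position: [0.4937, 0.0129, 0.0436]
tool_rot: [-3.125, -0.181, 0.003]
force: [-10.7, -0.8, 4.1]
grip_width: 0.0002
```

```bash
python3 g.py
```

```text
hub 79 [0.5502 0.0184] needle 64 0.651 mark 357 0.483 to go rad 0.168 edge mm 8.0 err mm@33 5.53
tcp [0.4937 0.0129 0.0436] F [-8.6824 -0.7693  4.1161] q [-0.4788  0.6412  0.4317  2.2373 -1.1191  0.2711 -0.6334]
```

Request:
move_arm(jaw=[255, 255, 255, 255, 255], dp=[[0, 0.003, 0], [0, 0.003, 0], [0, 0.002, 0], [0, 0.001, 0], [0, 0, 0]], rotation=[[0, 0, 0], [0, 0, 0], [0, 0, 0], [0, 0, 0], [0, 0, 0]])

```text
clock: 20.95
position: [0.4944, 0.0058, 0.0436]
tool_rot: [-3.125, -0.183, 0.003]
force: [-6.1, -0.4, 3.3]
grip_width: -0.0001
```

```bash
python3 g.py
```

```text
hub 81 [0.5502 0.0185] needle 73 0.647 mark 254 0.629 to go rad 0.018 edge mm 0.9 err mm@33 0.59
tcp [0.4944 0.0058 0.0436] F [-5.8246 -0.0188  2.3689] q [-0.4585  0.6402  0.4264  2.2364 -1.1188  0.2704 -0.6173]
```

Request:
move_arm(jaw=[255, 255, 255, 255, 255], dp=[[-0.0123, 0, -0.0023], [-0.01, -0.005, -0.002], [0.009, -0.005, -0.049], [0.009, 0, -0.049], [0, 0, 0]], rotation=[[0, 0, 0], [0, 0, 0], [0, 0, 0], [0, 0, 0], [0, 0, 0]])

```text
clock: 21.62
position: [0.4774, 0.0134, 0.125]
tool_rot: [-3.124, -0.187, 0.005]
force: [-0.1, 1.1, -0.2]
grip_width: 0.0002
```

```bash
python3 g.py
python3 - <<'E'
from h import *
# red pixels either side of the hub->needle line, rays at dial and needle height
c=calibration("wrist"); im=grab_frame("wrist"); H,S,V=cv2.split(cv2.cvtColor(im,cv2.COLOR_BGR2HSV))
yy,xx=np.mgrid[:400,:640]; uv=np.c_[xx.ravel(),yy.ravel()]; Q=(ray("",uv,.05,c)[:,:2]-[.5502,.0185]); q=np.hypot(*Q.T); a=np.arctan2(Q[:,1],Q[:,0])
m=(((H<8)|(H>172))&(S>140)&(V>70)).ravel()&(q>.018)&(q<.04); print("red",m.sum(),"r",q[m].min(),q[m].max(),"ang 2/50/98%",np.percentile(a[m],[2,50,98]),"midrange",np.percentile(a[m],[2,98]).mean())
# anvil / insert check: hole pixel of insert block top (z .053) near expected
d=(V<60).ravel(); P=ray("",uv,.053,c)[:,:2]; k=d&(np.hypot(P[:,0]-.5483,P[:,1]-.105)<.008); print("hole",k.sum(),P[k].mean(0) if k.any() else None)
E
```

```text
hub 1 [0.551  0.0187] needle 24 0.653 mark 100 0.642 to go rad 0.011 edge mm 0.5 err mm@33 0.36
tcp [0.4769 0.0136 0.1237] F [ 0.4995  1.0615 -0.298 ] q [-0.7371  0.5188  0.7632  2.252  -0.896   0.4596 -0.8348]
red 95 r 0.022011684237298258 0.036703908432282495 ang 2/50/98% [0.5759 0.6224 0.6831] midrange 0.6295265724285735
hole 60 [0.5477 0.1058]
```

```bash
python3 -c "
from h import *
s=bot.observe(); print(s['clock'],s['force'],np.abs(s['qd']).max()); print(workorder.job_done())"
```

```text
21.725 [-0.0278 -0.1905  0.0108] 0.029659823655498914
the job is handed in; nothing more can be done
None
```

The job was handed in at 21.7 s; no verdict is reported, so what follows rests on my own checks.

- **Insert:** I gripped the large insert by its block flanks, pushed the sprung jaw back (about 6 N), lowered it onto the rest and released it. The hole lies at (0.5477, 0.1058), which puts the base centre at y ≈ 0.1018. The needle reads about 0.25, or 2.5 mm of jaw travel, which puts the base centre at y ≈ 0.1016. Both agree with a base pressed against the anvil by the jaw. In the pictures it looks square and flat, but I did not measure its tilt.
- **Dial:** I rolled it in two strokes with the shut fingertips, at no more than about 11 N (readings taken at the end of each move). Readings of the mark against the needle tip gave 0.4 to 0.7 mm off, against the 2 mm limit.
- **Disagreements:**
  - The first camera estimate of the anvil face (y 0.1205 to 0.1215) lies 1 to 2 mm beyond what the needle implies (about 0.1196). That is within the calibration error.
  - Needle direction readings drifted between 0.633 and 0.668. I put this down to dial ticks and narrowed the search radius, but the last readings still varied by a few hundredths of a radian.
  - My first automatic gauge reading misread the needle, and its top-camera part failed. I replaced it.
- **At the end:** the arm was clear of everything with about zero force. It never came near the small insert, felt bob, caliper or syringe closely enough to touch them, though I did not re-measure their positions.

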